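# Unstopper the tall canister

## Task

Open the taller of the two steel canisters: take its cork stopper by the wooden bar on top, rock it about ten degrees over to the left and then as far over to the right to loosen it, and pull it straight up out of the neck. Set the stopper down, without dropping it, in the small square steel tray, and leave the shorter canister closed.

Things in the scene. Friction and masses are not known exactly. Their poses are not given: they have to be found in the camera images.
- tall_stopper_grip (a point): grip point of the tall canister's stopper: middle of the upright wooden bar (14 mm thick along y, 30 long along x, 38 high) on a cork plug (30 mm across, 28 high, flat foot 22 across). Point: 52 mm above the foot, 14 below the bar's top, 24 above the cork's top. x along the bar, y across it (robot's left within 0.45 rad), z up. About 60 g
- tall: taller steel canister, 72 mm across, fixed; neck 55 mm across, bore 42. Origin: centre of its underside; mouth at z 130; y as the stopper's. The stopper's foot sits 22 mm deep in the neck, its grip point 30 mm above the mouth. Sprung rubber segments hold it: it comes out at about 8 to 15 N, and can be rocked about its foot up to 12 degrees each way across the bar
- short_stopper_grip (a point): the same point on the same kind of stopper in the shorter canister (72 mm across, mouth 85 mm above the table), which is to stay closed
- tray_in (a point): centre of the inner floor of the small square steel tray, fixed to the table: 130 x 130 mm outside, walls 4 mm thick, rim 14 mm above the table; this point is on the floor, about 4 mm above the table

How it is judged:
By the outcome, as a careful person would: the job done as asked, in the order asked, and still so for the second after the job is handed in, with the robot touching nothing.
It also fails if it takes over 42 s, if anything falls off the work surface, if the arm or the gripper's body presses on something with over 40 N, if the wrist force passes 120 N, or if a joint passes its speed limit or range.

## Robot

A 6-joint arm with a two-finger parallel gripper is mounted at the origin on a cart in front of the work surface, level with it; the furniture and walls round the work are solid. World frame = base frame: x ahead of the robot, y to its left, z up, the work surface at z = 0. Lengths are in m, angles in rad, forces in N, time in s.
With the tool pointing down it reaches from about 0.275 to 1 m from the base axis. Payload 8.4 kg.
Tool frame: the origin (TCP) lies on the centre line of the jaws, within the pads' length; the fingertips stand 17 mm ahead of it and the grasp point (between the pads) lies 2 mm behind it (bot.tcp_to_tips is the z of the fingertips in the tool frame, in m); z points along the fingers, y is the line along which they close (so a half turn about z gives the same grasp; the last joint's range is limited). The gripper opens to 85 mm and grips with 20 to 120 N. Pads are 22 mm wide; open, the fingers measure 114 mm over their backs; the gripper's body (76 mm by 85 mm) begins 54 mm behind the grasp point. The pads swing forward as they close: fully open they stand 13 mm farther back than shut.
Start: joints at [-1.112, 0.353, 1.633, -0, 1.155, -0.002], TCP at [0.278, -0.56, 0.248] pointing down, gripper open.
Joint ranges: [-2.63, 2.63], [-0.92, 2.1], [0.06, 2.66], [-1.3, 4.44], [0, 2.69], [-3.02, 3.02]. Speed limits (rad/s): [2.22, 2.22, 2.79, 3.14, 3.14, 3.14].

## Interface

Orientations are given as a unit quaternion [x, y, z, w].
In Python, from workcell import bot, hand, kinematics, get_obs, vision, hand_in gives the robot as it stands. The module is installed in compiled form; this text tells all that it offers. Calls block until the motion is done:
- bot.reach(position, orientation): joint-space move of the TCP to a pose.
- bot.servo_line(position, ori=None, velocity=0.15): straight line of the TCP; ori=None keeps the orientation; velocity is the mean speed in m/s.
- bot.goto_joints(angles): joint-space move.
- hand.move_gripper(opening, strength=None): finger opening in m; strength is the grip in N (None keeps the last); returns when the fingers have stopped.
- bot.dwell(seconds).
- kinematics.solve_ik(position, orientation): joint angles nearest the present ones, or None.
- get_obs(): the state.
- vision.read_camera(name): name is "side" or "top"; returns a dict with "frame" (400x640x3 uint8, red, green, blue), "intrinsics" (3x3 intrinsics, pixels), "view" (4x4, takes a point from world to camera coordinates). Camera axes: x right, y down, z forward; pixel columns grow to the right and rows downward; lengths in m; the calibration is good to about 2 mm. A picture is of the moment at which its call begins. There is no depth.
A pose or a line that the arm cannot do raises bot.IKError and nothing moves.
- hand_in(): hands the job in; it is judged then, once.
The state is a dict: "time_s": time; "joint_pos": joint angles; "joint_vel": joint speeds; "joint_efforts": joint torques, N m; "position": TCP position; "orientation": TCP orientation; "wrist_force": force on the tool from outside, world axes, zero at the start; "ft_torque": the same for the moment, N m; "gripper_width": finger opening in m; "grip_force": force on a finger pad.
Only numpy, scipy, OpenCV 4.12 (cv2) and the standard library are available. Lean on these libraries where they do the work, as an engineer would, in place of code of your own. Each camera call takes 0.05 s, during which the arm holds its last target. There are 200 camera calls.

## Working session

There is one attempt and no reset: what is moved stays moved. The work goes in short steps, each a Python script; the robot and the scene stay as the last script left them, time stands still between calls to the robot, and variables do not carry over. Pictures are saved under pics/ and viewed, at most 10 in all, crops included, and the job is handed in when it is done.

```bash
mkdir -p pics; python3 - <<'E'
from workcell import *
import cv2,numpy as np
for n in("side","top"):
    d=vision.read_camera(n); cv2.imwrite(f"pics/{n}0.png",d["frame"][:,:,::-1]); np.savez(f"{n}0.npz",**d)
    print(n,d["intrinsics"].round(1).tolist(),d["view"].round(4).tolist())
o=get_obs();print(o["time_s"],o["orientation"],o["gripper_width"])
E
```

```text
side [[475.3, 0.0, 320.7], [0.0, 475.3, 207.2], [0.0, 0.0, 1.0]] [[-0.9795, -0.2002, 0.0237, 0.5184], [-0.1237, 0.5042, -0.8547, 0.1572], [0.1591, -0.8401, -0.5186, 0.8446], [0.0, 0.0, 0.0, 1.0]]
top [[497.9, 0.0, 323.4], [0.0, 497.9, 201.0], [0.0, 0.0, 1.0]] [[-0.004, -1.0, 0.0002, 0.0056], [-0.9921, 0.004, -0.1255, 0.539], [0.1255, -0.0007, -0.9921, 0.8852], [0.0, 0.0, 0.0, 1.0]]
0.1 [ 9.73577751e-01  2.28354852e-01 -1.33039007e-04 -6.38337641e-04] 0.08537466572870508
```

View pics/side0.png

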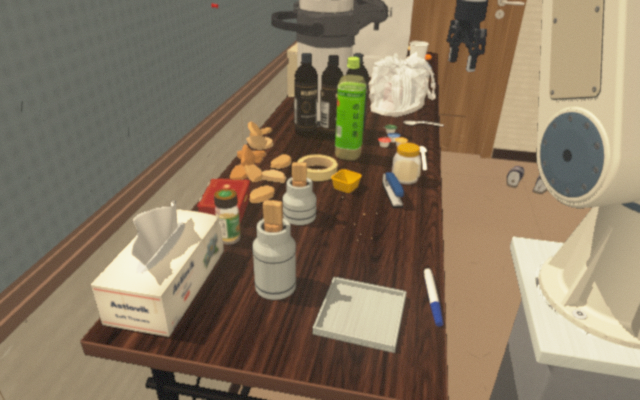

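View pics/top0.png

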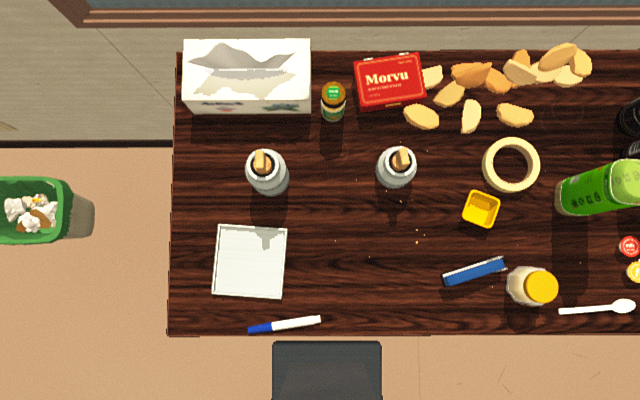

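The side view shows the tall canister with its bar near (273,215) and the short one near (299,175). In the top view, the tall bar is at (262,160), the short bar at (402,158) and the tray at (250,262). Next I'll mask the bars and the tray.

```bash
cat > u.py <<'E'
import numpy as np,cv2
def ray(d,p):
    V=d["view"];R=V[:3,:3];c=-R.T@V[:3,3]
    return c,R.T@np.linalg.solve(d["intrinsics"],[p[0],p[1],1.])
def onz(d,p,z):
    c,r=ray(d,p);return c+r*(z-c[2])/r[2]
def tri(a,p,b,q):
    (c1,r1),(c2,r2)=ray(a,p),ray(b,q)
    s=np.linalg.lstsq(np.c_[r1,-r2],c2-c1,rcond=None)[0]
    x,y=c1+s[0]*r1,c2+s[1]*r2
    return (x+y)/2,np.linalg.norm(x-y)
def proj(d,P):
    q=d["intrinsics"]@(d["view"]@np.r_[P,1])[:3];return q[:2]/q[2]
E
python3 - <<'E'
from u import *
t=np.load("top0.npz");s=np.load("side0.npz")
# tray: outer contour in top view
g=t["frame"].astype(int)
m=((g.min(2)>140)&(g.max(2)-g.min(2)<40)).astype(np.uint8);m[:,:195]=0;m[:215]=0;m[310:]=0;m[:,305:]=0
c=max(cv2.findContours(m,0,2)[0],key=cv2.contourArea)
r=cv2.minAreaRect(c);b=np.array([onz(t,p,.014) for p in cv2.boxPoints(r)])
print("tray",b.round(3).tolist(),b.mean(0),np.linalg.norm(np.diff(b,axis=0),axis=1))
for d,n,(x,y) in((t,"t",(238,132)),(t,"t2",(372,132)),(s,"s",(248,190)),(s,"s2",(280,152))):
    k=d["frame"][y:y+70,x:x+60].copy()
    h=cv2.cvtColor(k,cv2.COLOR_RGB2HSV)
    w=((h[...,1]>70)&(h[...,0]<25)&(h[...,2]>120)).astype(np.uint8)
    c=max(cv2.findContours(w,0,2)[0],key=cv2.contourArea)
    print(n,cv2.contourArea(c),cv2.minAreaRect(c),(c[:,0].min(0)+[x,y],c[:,0].max(0)+[x,y]))
    v=np.hstack([k,np.where(w[...,None]>0,k,0)])
    cv2.imwrite(f"/tmp/{n}.png",cv2.resize(v[:,:,::-1],None,fx=3.3,fy=3.3,interpolation=0))
I=[cv2.imread(f"/tmp/{n}.png") for n in("t","t2","s","s2")]
cv2.imwrite("pics/crops.png",np.vstack([np.hstack(I[:2]),np.hstack(I[2:])]))
E
```

```text
tray [[0.37, 0.211, 0.014], [0.501, 0.204, 0.014], [0.491, 0.072, 0.014], [0.36, 0.082, 0.014]] [0.43060856 0.14204376 0.014     ] [0.13113375 0.13189495 0.13091966]
t 301.5 ((24.0, 29.0), (24.0, 18.0), 90.0) (array([253, 149]), array([271, 173]))
t2 268.5 ((27.764707565307617, 26.058826446533203), (21.3431339263916, 17.46256446838379), 75.96376037597656) (array([392, 146]), array([409, 169]))
s 822.5 ((18.0, 21.0), (42.0, 34.0), 90.0) (array([249, 190]), array([283, 232]))
s2 1303.5 ((29.5, 20.0), (36.0, 59.0), 90.0) (array([280, 154]), array([339, 190]))
```

View pics/crops.png

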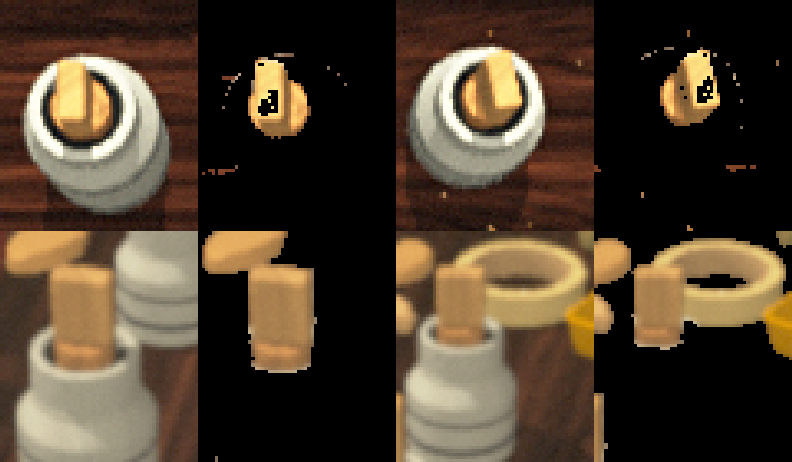

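Both bars are clear. The tall neck ring is centred at about (262,165) in the top image. I'll enlarge the tall one to get its corners and yaw.

```bash
python3 - <<'E'
from u import *
t=np.load("top0.npz");s=np.load("side0.npz")
k=[cv2.resize(d["frame"][y:y+50,x:x+40],None,fx=10,fy=10,interpolation=cv2.INTER_CUBIC)[:,:,::-1] for d,x,y in((t,243,145),(s,255,195))]
cv2.imwrite("pics/big.png",np.hstack(k))
C=onz(t,(262.2,164.7),.130);print("mouth",C, "side px of mouth",proj(s,C),"width px",.055*497.9/(t["view"]@np.r_[C,1])[2])
print(onz(t,(232.5,100),.1))
E
```

```text
mouth [0.58822926 0.10521625 0.13      ] side px of mouth [274.68372175 223.2317546 ] width px 32.995794190963075
[0.71017146 0.16244578 0.1       ]
```

View pics/big.png

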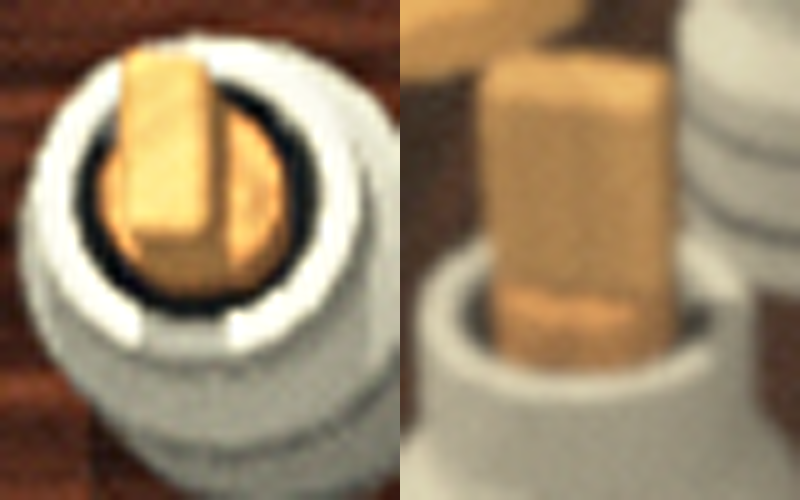

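The big view shows the tall bar's top face in the top image, with corners near (255.2,150.2), (263.8,150.5), (264,167.5) and (256.3,168.2).

```bash
python3 - <<'E'
from u import *
t=np.load("top0.npz");s=np.load("side0.npz")
P=np.array([onz(t,(243+a/10-.45,145+b/10-.45),.174) for a,b in((122,52),(208,54),(210,226),(133,232))])
print(P.round(4),P.mean(0));
for a,b in((3,0),(2,1)):
  e=P[b]-P[a];print(np.linalg.norm(e),np.arctan2(e[1],e[0]))
print("widths",np.linalg.norm(P[0]-P[1]),np.linalg.norm(P[2]-P[3]))
# side: top-front edge corners, tri with top left corners (y+ face)
print(tri(t,(254.75,149.75),s,(255+8.2-.45,195+9.5-.45)) , tri(t,(255.85,167.75),s,(255+26.8-.45,195+9-.45)))
# side view: y+ top edge on z=.174
A,B=[onz(s,(255+a/10-.45,195+b/10-.45),.174) for a,b in((82,98),(270,102))]
e=A-B;print(A,B,np.arctan2(e[1],e[0]),np.linalg.norm(e))
E
```

```text
[[0.6035 0.1118 0.174 ]
 [0.6031 0.0982 0.174 ]
 [0.5754 0.0976 0.174 ]
 [0.5745 0.1097 0.174 ]] [0.58912805 0.10433333 0.174     ]
0.02905387542812574 0.07293336598547033
0.027693058076274188 0.022460298631394298
widths 0.013623399445024843 0.012157281387804664
(array([0.60474721, 0.11257317, 0.16870272]), np.float64(6.053427474880948e-05)) (array([0.57476732, 0.10992061, 0.1723933 ]), np.float64(0.00010460461184354381))
[0.60163396 0.12185585 0.174     ] [0.57266175 0.11599229 0.174     ] 0.19968839570160923 0.02955960674911783
```

The bar centre is at about (0.589, 0.1045) with yaw about 0.07, which agrees with the mouth centre and the given heights. The tray is at (0.431, 0.142). I'll approach now.

```bash
cat >> u.py <<'E'
from scipy.spatial.transform import Rotation as Rn
yaw=.07; G=np.array([.589,.1045,.160]); foot=G-[0,0,.052]
Z=Rn.from_euler('z',yaw); D=Rn.from_quat([1,0,0,0])
def pose(tilt_left_deg=0,lift=0,f=foot):
    T=Z*Rn.from_euler('x',-tilt_left_deg,degrees=True)
    return f+[0,0,lift]+T.apply([0,0,.052-.002]),(T*D).as_quat()
E
python3 - <<'E'
from workcell import *
from u import *
p=get_obs()["position"]
bot.servo_line([p[0],p[1],.40],velocity=.25)
hand.move_gripper(.05,80)
q,o=pose(0)
bot.reach(q+[0,0,.22],o)
bot.servo_line(q+[0,0,.07],velocity=.2)
for n in("side","top"):
    d=vision.read_camera(n); cv2.imwrite(f"/tmp/{n}1.png",d["frame"][:,:,::-1])
a=cv2.imread("/tmp/side1.png")[100:300,180:380];b=cv2.imread("/tmp/top1.png")[60:260,170:370]
cv2.imwrite("pics/app.png",cv2.resize(np.hstack([a,b]),None,fx=2,fy=2))
s=get_obs();print(s["time_s"],s["position"],q,s["joint_pos"],s["gripper_width"],s["wrist_force"])
E
```

```text
4.8917 [0.58993497 0.10458832 0.22957678] [0.589  0.1045 0.158 ] [1.72947957e-01 3.30133790e-01 1.71097138e+00 2.71079727e-05
 1.09788194e+00 1.67384130e+00] 0.04991885752114091 [-0.34157788  0.43437686  0.4763257 ]
```

View pics/app.png

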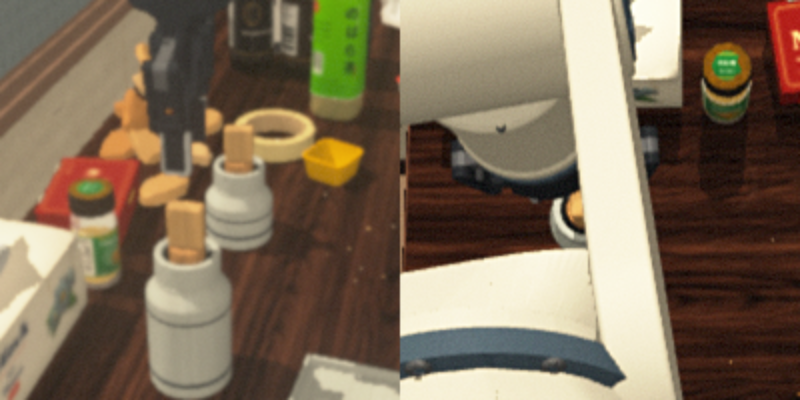

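The gripper is above the tall bar, with its visible finger tip near (267,185) in the side image. I'll check that against the projected position, then descend and grip.

```bash
python3 - <<'E'
from workcell import *
from u import *
s0=np.load("side0.npz")
o=get_obs();T=Rn.from_quat(o["orientation"])
for w in(-.03,-.025): print("tip proj",proj(s0,o["position"]+T.apply([0,w,.010])), "z.174 grip",proj(s0,[.589,.1045,.174]))
q,_=pose(0)
bot.servo_line(q,velocity=.08)
s=get_obs();print(s["time_s"],s["position"]-q,s["wrist_force"])
f0=s["wrist_force"]
hand.move_gripper(.0,80); bot.dwell(.2)
s=get_obs();print(s["time_s"],s["gripper_width"],s["grip_force"],s["wrist_force"]-f0,s["ft_torque"])
d=vision.read_camera("side");cv2.imwrite("pics/grip.png",cv2.resize(d["frame"][150:310,200:360,::-1],None,fx=3,fy=3))
E
```

```text
tip proj [267.81723493 183.57382238] z.174 grip [273.61542194 199.90397499]
tip proj [268.56709651 182.0157298 ] z.174 grip [273.61542194 199.90397499]
5.9167 [3.96366792e-04 6.37135313e-05 4.46654730e-04] [ 0.06530142  0.30154041 -0.44696159]
6.5333 0.012986394614738606 78.44783663749695 [-0.95220048  3.83547777  6.01302408] [ 0.74539759  0.10153025 -0.06718753]
```

View pics/grip.png

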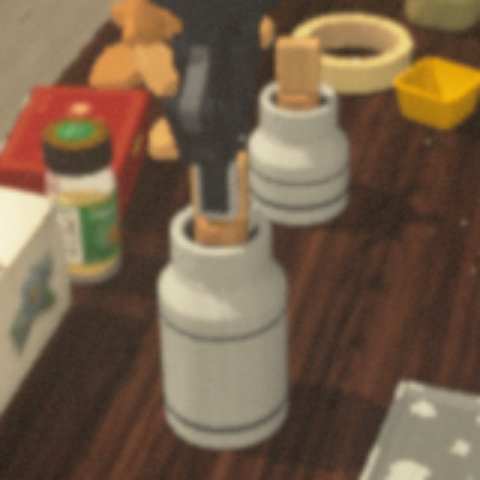

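The bar is gripped centrally between the pads near (273,215), and the tips are clear of the cork and rim. Next is the rocking.

```bash
python3 - <<'E'
from workcell import *
from u import *
P=[]
def go(a,v=.02):
    q,o=pose(a); bot.servo_line(q,o,velocity=v); bot.dwell(.15)
    s=get_obs();T=Rn.from_quat(s["orientation"])*D.inv()
    up=Z.inv().apply(T.apply([0,0,1]))
    print(a,round(s["time_s"],2),"tilt",np.degrees(np.arctan2(up[1],up[2])).round(2),(s["position"]-q).round(4),s["wrist_force"].round(1),s["ft_torque"].round(2),s["gripper_width"].round(4))
for a in(5,10.3):go(a)
P.append(vision.read_camera("side")["frame"])
for a in(5,0,-5,-10.3):go(a)
P.append(vision.read_camera("side")["frame"])
for a in(-5,0):go(a)
cv2.imwrite("pics/rock.png",cv2.resize(np.hstack([p[170:270,230:330,::-1] for p in P]),None,fx=4,fy=4))
E
```

```text
Traceback (most recent call last):
AttributeError: 'float' object has no attribute 'round'
```

Only the print failed, so the stopper is at 5° left. Continuing from there.

```bash
python3 - <<'E'
from workcell import *
from u import *
P=[]
def go(a,v=.02):
    q,o=pose(a); bot.servo_line(q,o,velocity=v); bot.dwell(.15)
    s=get_obs();T=Rn.from_quat(s["orientation"])*D.inv()
    up=Z.inv().apply(T.apply([0,0,1]))
    print(a,round(s["time_s"],2),"tilt",round(float(np.degrees(np.arctan2(up[1],up[2]))),2),(s["position"]-q).round(4),s["wrist_force"].round(1),s["ft_torque"].round(2),round(float(s["gripper_width"]),4))
go(10.3)
P.append(vision.read_camera("side")["frame"])
for a in(5,0,-5,-10.3):go(a)
P.append(vision.read_camera("side")["frame"])
for a in(-5,0):go(a)
cv2.imwrite("pics/rock.png",cv2.resize(np.hstack([p[170:270,230:330,::-1] for p in P]),None,fx=4,fy=4))
E
```

```text
10.3 7.63 tilt 10.31 [0.0007 0.0002 0.0019] [-3.5  1.8 16.4] [ 0.03  0.79 -0.08] 0.0132
5 8.22 tilt 4.96 [0.0008 0.0003 0.0012] [-1.7  2.8  9.4] [ 0.54  0.31 -0.02] 0.0131
0 8.73 tilt -0.03 [0.0006 0.0006 0.0007] [-1.5  5.4  5.5] [0.82 0.07 0.03] 0.0128
-5 9.25 tilt -5.04 [0.0007 0.0007 0.0013] [-0.3  5.1 10.6] [1.06 0.33 0.05] 0.0128
-10.3 9.78 tilt -10.36 [0.0007 0.0008 0.0019] [-1.9  4.8 16.1] [1.17 0.56 0.1 ] 0.0129
-5 10.37 tilt -5.01 [0.0008 0.0006 0.0012] [-0.7  2.4  9.9] [ 0.76  0.17 -0.01] 0.0134
0 10.88 tilt -0.03 [0.0007 0.0001 0.0007] [-0.1  1.9  7. ] [ 0.28 -0.11  0.05] 0.0125
```

View pics/rock.png

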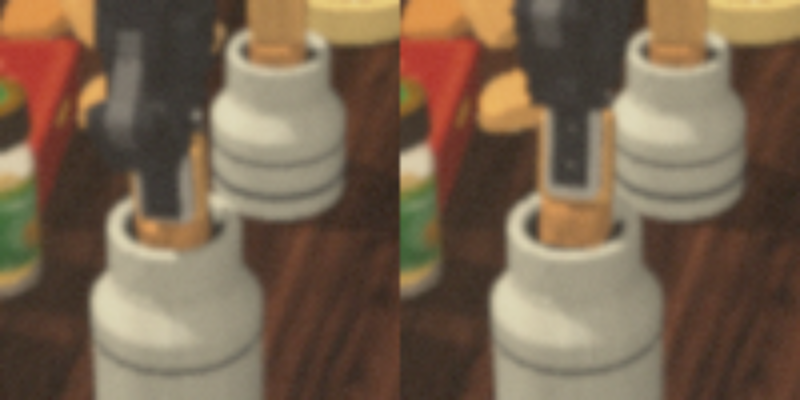

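The pictures show the bar leaning left (cork low, near side) and then right (cork face showing), following the tool's ±10.3°. Now I'll pull it out and carry it to the tray.

```bash
python3 - <<'E'
from workcell import *
from u import *
for l,v in((.008,.03),(.016,.03),(.03,.04),(.09,.1)):
    q,o=pose(0,l); bot.servo_line(q,o,velocity=v); s=get_obs(); print(l,s["wrist_force"].round(1),round(float(s["gripper_width"]),4))
f=np.array([.431,.142,.004])
q,o=pose(0,.09,f); q[2]=s["position"][2]; bot.servo_line(q,o,velocity=.15)
q,o=pose(0,.03,f); bot.servo_line(q,o,velocity=.12); bot.dwell(.2)
s=get_obs();print(s["time_s"],s["position"]-q,s["wrist_force"].round(2))
d=vision.read_camera("side");cv2.imwrite("pics/tray.png",cv2.resize(d["frame"][200:380,240:440,::-1],None,fx=3,fy=3))
E
```

```text
0.008 [-0.6  3.8 -5. ] 0.0131
0.016 [-0.  -2.2  7.9] 0.0128
0.03 [ 0.6  0.1 -0.2] 0.0132
0.09 [ 0.5  0.1 -0.9] 0.0127
15.9167 [2.69648596e-04 8.13069627e-05 4.29434922e-04] [ 0.32  0.62 -0.32]
```

View pics/tray.png

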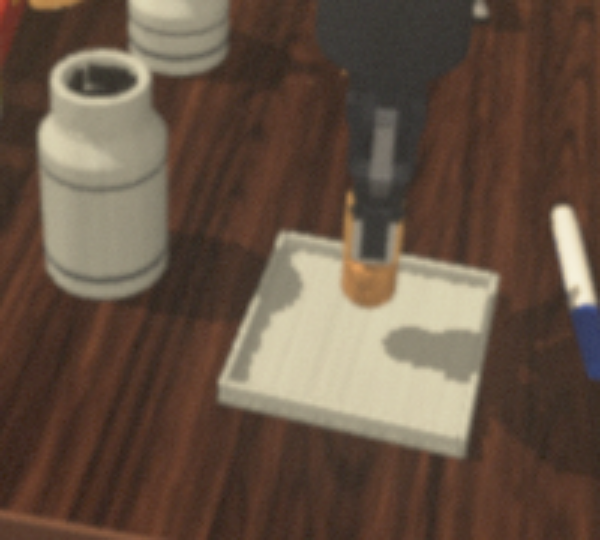

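The tall canister is open and the stopper hangs upright above the tray, with its foot near (363,300). I'll lower it in small steps until the foot touches.

```bash
python3 - <<'E'
from workcell import *
from u import *
f=np.array([.431,.142,.004]); f0=get_obs()["wrist_force"]
l=.008
q,o=pose(0,l,f); bot.servo_line(q,o,velocity=.05)
while l>-.006:
    l-=.001; q,o=pose(0,l,f); bot.servo_line(q,o,velocity=.02); bot.dwell(.1)
    F=get_obs()["wrist_force"]-f0
    if F[2]>3: break
print("contact",l,F.round(1),get_obs()["time_s"])
hand.move_gripper(.03); bot.dwell(.3)
p=get_obs()["position"]; print(get_obs()["wrist_force"].round(2))
bot.servo_line(p+[0,0,.15],velocity=.12); bot.dwell(.2)
P=[vision.read_camera(n)["frame"] for n in("side","top")]
cv2.imwrite("pics/end.png",np.hstack([cv2.resize(P[0][150:380,200:440,::-1],(400,384)),cv2.resize(P[1][120:320,190:430,::-1],(400,334))[:384].copy() if 0 else cv2.resize(P[1][110:340,190:430,::-1],(400,384))]))
s=get_obs();print(s["time_s"],s["position"],s["wrist_force"].round(2))
E
```

```text
contact 0.0 [-2.3 -0.4 12.2] 19.3583
[-0.02  0.8   0.28]
21.6667 [0.43082041 0.14193546 0.20363963] [ 0.39  0.23 -0.26]
```

View pics/end.png

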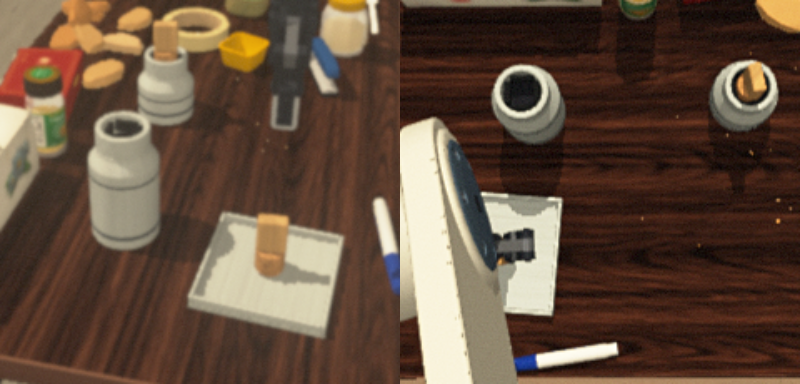

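The stopper stands upright in the middle of the tray. The tall canister is open, the short one is still closed, and the gripper is clear.

```bash
python3 -c "
from workcell import *
print(hand_in())"
```

```text
the job is handed in; nothing more can be done
None
```

I rocked the tall canister's stopper about 10° left, then about 10° right, pulled it straight up and set it upright in the tray; the short canister is still closed, and I handed the job in at about 22 s of the 42 s allowed.

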